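# Lever a jammed tub lid loose with a pry bar

## Robot

A 6-joint arm with a two-finger parallel gripper is mounted at the origin on a cart in front of the work surface, level with it; the furniture and walls round the work are solid. World frame = base frame: x ahead of the robot, y to its left, z up, the work surface at z = 0. Lengths are in m, angles in rad, forces in N, time in s.
With the tool pointing down it reaches from about 0.25 to 0.725 m from the base axis. Payload 4 kg.
Tool frame: the origin (TCP) lies midway between the tips of the shut fingers; the grasp point (between the pads) lies pinch_z behind it (pinch_z is the distance from the TCP to the grasp point, in m); z points along the fingers, y is the direction in which the jaws open and shut (so a half turn about z gives the same grasp; the last joint's range is limited). The gripper opens to 85 mm and grips with 20 to 120 N. Pads are 22 mm wide; open, the fingers measure 114 mm over their backs; the gripper's body (76 mm by 85 mm) begins 54 mm behind the grasp point. The pads swing forward as they close: fully open they stand 13 mm farther back than shut.
Start: joints at [-1.116, 0.241, 0.005, 1.335, 0, 1.571], TCP at [0.22, -0.449, 0.231] pointing down, gripper open.
Joint ranges: [-2.72, 2.72], [-1.05, 1.87], [-1.09, 1.28], [-1.99, 2.15], [-1.42, 1.44], [-3.14, 3.14]. Speed limits (rad/s): [2.79, 2.79, 3.14, 3.14, 3.14, 3.14].

## Interface

Orientations are given as a unit quaternion [x, y, z, w].
In Python, from workcell import * gives the robot as it stands.
- The arm moves only by the tool move_arm, never from a script. Its argument "motion" is a list of rows, each a list of 3 entries, a list of its own where there are three numbers: the finger opening in mm, from 0 to 85.4, then the shift along the tool's x, y, z in units of 50 mm (1.0 is 50 mm), then the turn about the tool's z in units of 6 degrees (1.0 is 6 degrees). In form: [[claw, [dx, dy, dz], roll], ...]. A call has exactly 10 rows; each row is the pose to reach, as a shift and turn from the pose commanded when the call began, along the tool's axes at that moment; what a row does not reach only later rows make up. A row lasts 1/10 s, in which the tool goes at most 50 mm and 8.59 degrees, less where a joint would pass 70% of its speed; a pose out of reach is approached as far as the arm can. A call with a gripper value outside its range is refused whole. The fingers move at their own pace and stop on an object; the grip force is fixed at half the most. Time passes only in rows, so rows that repeat a pose let the fingers close, or fill a call up. It gives the time, the measured TCP pose, the force and the opening at its end, in the units of the state.
- get_obs(): the state, without advancing time (a new reading comes with each control period).
- camera(name): name is "scene" or "top" or "wrist"; returns a dict with "color" (400x640x3 uint8, red, green, blue), "fx", "fy", "cx", "cy" (pixels), "rvec" (rotation vector, rad) and "tvec" (3), from world to camera coordinates, as OpenCV has them; the wrist camera has in their place "mount" (4x4, takes a point from camera to tool coordinates, whose origin is the TCP and whose axes are the flange's). Camera axes: x right, y down, z forward; pixel columns grow to the right and rows downward; lengths in m; the calibration is good to about 2 mm. A picture is of the moment at which its call begins: read the wrist's pose just before it. There is no depth.
- job_done(): hands the job in, once; it reports no verdict.
The state is a dict: "clock": time; "joint_pos": joint angles; "joint_vel": joint speeds; "tau": joint torques, N m; "eef_pos": TCP position; "tool_rot": TCP orientation; "ft_force": force on the tool from outside, world axes, zero at the start; "ft_torque": the same for the moment, N m; "grip_width": finger opening in m.
Only numpy, scipy, OpenCV 4.12 (cv2) and the standard library are available. Lean on these libraries where they do the work, as an engineer would, in place of code of your own. Each camera call takes 0.05 s, during which the arm holds its last target.

## Task

The steel lid of the bolted-down ingredient tub has jammed. Take the pry bar from the wooden board, lever the lid's front edge up with it over the tub's steel rail until the lid has come free and stays propped up at the front, then lay the bar down flat on the wooden board again. Leave the lid sitting on the tub and do not disturb the two spice jars and the tumbler.

Things in the scene. Friction and masses are not known exactly. Their poses are not given: they have to be found in the camera images.
- tub: Low grey metal tub, 165 x 108 mm and 83 mm high, on a foot flange bolted to the worktop (it does not move). Origin: centre of its underside on the worktop; x runs from its front (the side with the rail, towards the robot) to its back, z up. The lid lies sunk between its side and back rims.
- notch (a point): Middle of the mouth of the notch in the tub's front, straight below the lid's front edge, on the notch floor. The notch is 44 mm wide along the tub's y, open to the front and top; its floor is 35 mm below the underside of the lid's edge (z = 40 mm), its back wall 23 mm behind the lid's edge. The tip should enter only 8 to 12 mm past the edge: as the bar flattens over the rail it creeps about 8 mm further in.
- rail (a point): Centre of the steel rail, 10 mm thick, 78 mm long along the tub's y, across the front of the notch: the fulcrum. Its axis is 28 mm in front of the lid's front edge and 3 mm above that edge's underside (z = 78 mm), so the bar passes over it and under the lid only with its tip pointing down 30 to 45 degrees (40 is easy). Handle pushed down to a slope of about 5 degrees: edge about 12 mm up.
- lid_lip (a point): Middle of the front edge of the lid, at its underside; x to the back, z up. While jammed it is in the tub's frame at x = -55, y = 0, z = 75 mm. Two sprung clips inside grip the lid: about 30 N upward at this edge shifts it. Once it has risen about 6 mm the clips snap in below the lid and prop this edge about 12 mm up.
- lid: The lid, a plain steel plate 120 x 90 x 10 mm, with a plug below it that starts 25 mm behind the front edge. Origin: middle of the plate, at its underside; x to the back, z up.
- bar_grip (a point): Centre of the pry bar's handle, half-way up. x points to the tip, z up from the flat underside. Black handle 95 long x 20 wide x 28 mm high; ahead of it (+x) a flat steel blade 20 wide x 6 mm thick, its underside level with the handle's (14 mm below this point); blade tip 152 mm ahead of this point. 0.18 kg. Starts flat on the wooden board, tip away from the robot.
- pry_bar: The pry bar as a whole, 200 mm long. Origin: on its flat underside, below the middle of the handle; axes as at the grip point.
- board: Wooden board, 225 x 360 x 17 mm, lying flat on the worktop (fixed). Origin: centre of its underside; the 225 mm side is along its x, the 360 mm side along its y; its top is at z = 17 mm.
- red_spice: Spice jar with red cap, 45 mm across, 106 mm high, loose bystander. Origin: centre of its underside.
- white_spice: Spice jar with white cap, 47 mm across, 98 mm high, loose bystander. Origin: centre of its underside.
- tumbler: Brushed steel tumbler, 70 mm across, 120 mm high, loose bystander. Origin: centre of its underside.
There are look-alikes about, which are no part of the job. There is more than one size of the pry_bar; the job needs the larger.

How it is judged:
By the outcome, as a careful person would: the job done as asked, in the order asked, and still so for the second after the job is handed in, with the robot touching nothing.
It also fails if it takes over 54 s, if anything falls off the work surface, if the arm or the gripper's body presses on something with over 40 N, if the wrist force passes 120 N, or if a joint passes its speed limit or range.

## Working session

There is one attempt and no reset: what is moved stays moved. The work goes in short steps, Python scripts to look and compute and a tool call to move; the robot and the scene stay as the last step left them, time stands still between calls to the robot, and variables do not carry over. Pictures are saved under pics/ and viewed, and the job is handed in when it is done.

Besides the shell and the picture viewer there is one more tool, called after "Emit:" as name(argument=value, ...), one argument or row to a line, values as JSON. move_arm: Moves the arm, as the interface text tells. Its arguments: {"type":"object","properties":{"motion":{"type":"array","items":{"type":"array"}}},"required":["motion"]}

```bash
ls; mkdir -p pics; python3 - <<'E'
from workcell import *
import cv2
o=get_obs()
print({k:o[k] for k in o})
for n in ("scene","top","wrist"):
    c=camera(n); cv2.imwrite(f"pics/{n}0.png",cv2.cvtColor(c["color"],cv2.COLOR_RGB2BGR))
    print(n,{k:c[k] for k in c if k!="color"})
E
```

```text
pics
{'clock': 0.0, 'joint_pos': array([-1.11600627e+00,  2.41390296e-01,  3.72714705e-03,  1.33518948e+00,
       -6.83012893e-06,  1.57081876e+00]), 'joint_vel': array([-0.00027661,  0.00110411, -0.00099898, -0.00108563, -0.00117813,
       -0.00109092]), 'tau': array([ 6.37049525e-04, -3.72321296e+01,  2.52403897e+01,  1.70887378e-02,
        7.58080455e-05,  2.55813973e-06]), 'eef_pos': array([ 0.21935979, -0.44861471,  0.23042539]), 'tool_rot': array([ 9.74258979e-01,  2.25429336e-01, -2.35125522e-04, -1.00091243e-03]), 'ft_force': array([ 0.0868432 , -0.51382698, -0.51561029]), 'ft_torque': array([-0.02195681,  0.01739567,  0.04984804]), 'grip_width': 0.08528426156627171}
scene {'fx': 433.82180393610037, 'fy': 433.82180393610037, 'cx': 322.34222735190866, 'cy': 194.9246436107122, 'rvec': array([ 0.93068442, -2.14355751,  1.32453061]), 'tvec': array([0.42724576, 0.22113372, 0.82244283])}
top {'fx': 386.0848280453723, 'fy': 386.0848280453723, 'cx': 316.84486730569114, 'cy': 200.07212901505042, 'rvec': array([ 2.2081918 , -2.15150413,  0.13017423]), 'tvec': array([0.03211053, 0.55003369, 1.03243498])}
wrist {'fx': 327.8201536036212, 'fy': 327.8201536036212, 'cx': 318.4748934478051, 'cy': 203.20166493859486, 'mount': array([[ 1.25558559e-04, -9.59298701e-01, -2.82393319e-01,
         7.17226406e-02],
       [ 9.99999991e-01,  1.09081770e-04,  7.40688851e-05,
         1.59724657e-04],
       [-4.02502222e-05, -2.82393326e-01,  9.59298706e-01,
        -1.42085860e-01],
       [ 0.00000000e+00,  0.00000000e+00,  0.00000000e+00,
         1.00000000e+00]])}
```

View pics/scene0.png

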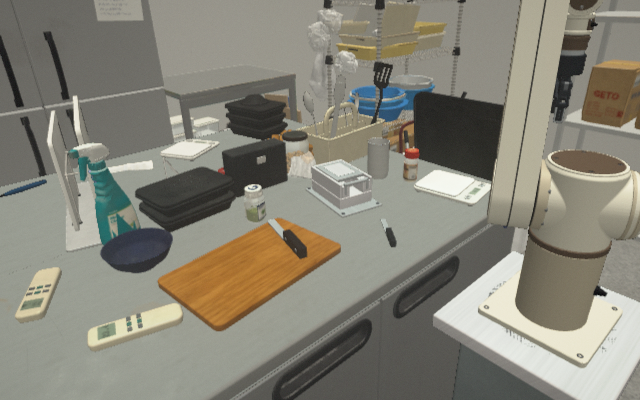

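View pics/top0.png

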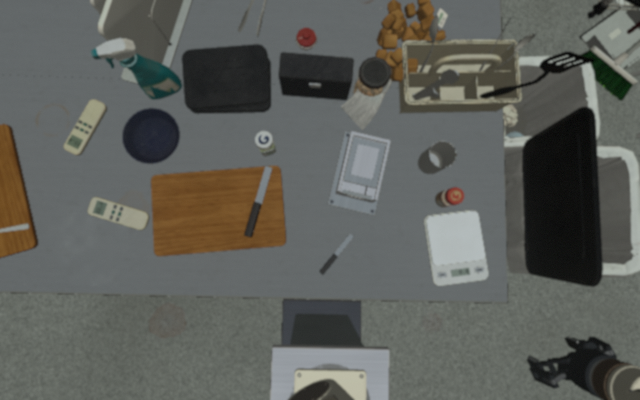

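View pics/wrist0.png

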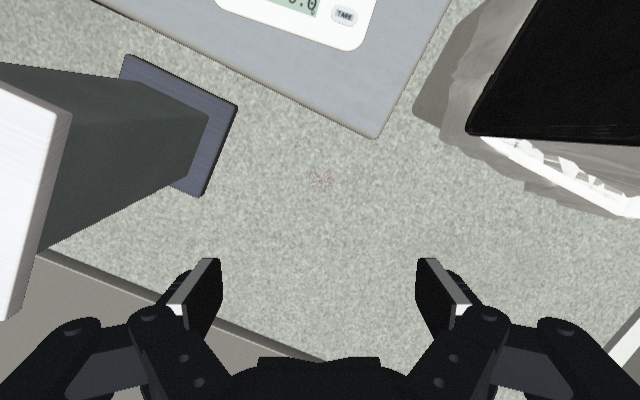

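The scene view has the board with the larger bar at about (288,238). The small bar is at (389,233) and the tub at (343,186). In the top view the bar runs from (250,233) to (268,168), the tub is at (360,170), and its front faces down in the image. The moves can't tilt the tool, so I want to see whether the space under the rail can be used to pivot the bar in the grip.

```bash
cat > h.py <<'E'
from workcell import *
import numpy as np, cv2
from scipy.spatial.transform import Rotation as R
def cam(n):
    o=get_obs() if n=="wrist" else None
    c=camera(n)
    K=np.array([[c["fx"],0,c["cx"]],[0,c["fy"],c["cy"]],[0,0,1.]])
    if n=="wrist":
        T=np.eye(4);T[:3,:3]=R.from_quat(o["tool_rot"]).as_matrix();T[:3,3]=o["eef_pos"]
        W=T@c["mount"]; Rc=W[:3,:3]; p=W[:3,3]
    else:
        Rm=cv2.Rodrigues(np.array(c["rvec"]))[0]; Rc=Rm.T; p=-Rm.T@np.array(c["tvec"])
    return dict(img=cv2.cvtColor(c["color"],cv2.COLOR_RGB2BGR),K=K,Rc=Rc,p=p)
def onz(c,uv,z):
    d=c["Rc"]@np.linalg.inv(c["K"])@np.array([uv[0],uv[1],1.])
    return c["p"]+d*(z-c["p"][2])/d[2]
def proj(c,P):
    q=c["K"]@(c["Rc"].T@(np.array(P,float)-c["p"]));return q[:2]/q[2]
def crop(c,x,y,w,h,s,f):
    cv2.imwrite("pics/"+f,cv2.resize(c["img"][y:y+h,x:x+w],None,fx=s,fy=s,interpolation=cv2.INTER_CUBIC))
E
python3 - <<'E'
from h import *
print(pinch_z if not callable(pinch_z) else pinch_z())
s=cam("scene");t=cam("top")
crop(s,250,150,160,110,5,"s1.png");crop(t,220,110,200,150,4,"t1.png")
E
```

```text
0.0187
```

View pics/s1.png

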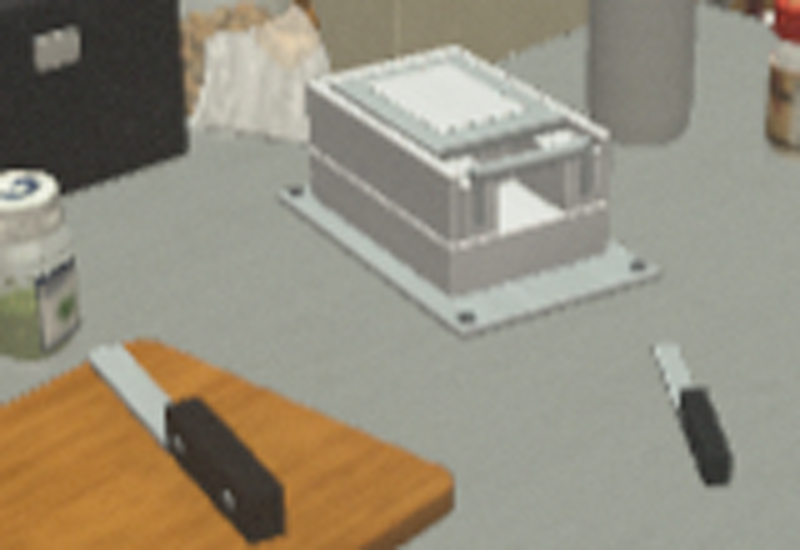

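View pics/t1.png

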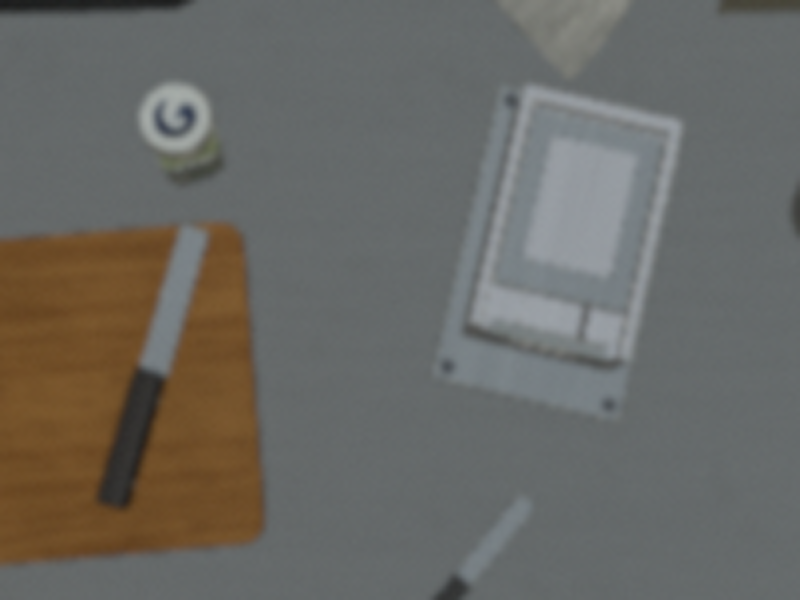

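The space under the rail is open. In the crop the tub's top corners are at (528,87), (682,122), (624,362) and (466,330). The bar tip is at (193,228) and the rear of the handle at (114,502).

```bash
python3 - <<'E'
from h import *
t=cam("top");s=cam("scene")
f=lambda u,v,z:onz(t,(220+u/4,110+v/4),z)[:2]
g=lambda u,v,z:onz(s,(250+u/5,150+v/5),z)[:2]
print("tubcorners",[f(*p,.083).round(4) for p in[(528,87),(682,122),(624,362),(466,330)]])
print("scene corners BL,FL,FR,BR",[g(*p,.083).round(4) for p in[(310,85),(455,178),(607,133),(455,47)]])
print("rail",f(492,322,.083),f(605,350,.083)," lidfront",f(488,285,.085),f(632,310,.085))
print("bar rear",f(114,502,.045),"hf",f(152,371,.045),"tip",f(193,228,.023))
print("bar scene tip",g(105,350,.023),"rear top",g(268,505,.045),"front top",g(183,404,.045))
print("board front-right",f(260,545,.017),"bk right",f(240,225,.017))
# refine bar with masks
im=t["img"];reg=im[155:245,240:280].astype(int)
dark=(reg.max(2)<70)
n,l,st,ce=cv2.connectedComponentsWithStats(dark.astype(np.uint8));k=1+st[1:,4].argmax()
ys,xs=np.where(l==k);r=cv2.minAreaRect(np.c_[xs,ys].astype(np.float32));bx=cv2.boxPoints(r)+[240,155]
print("handle box",[onz(t,p,.045)[:2].round(4) for p in bx])
print("jar,red,tumbler tops",onz(t,(264,139),.098),onz(t,(454,196),.106),onz(t,(437,157),.12))
E
```

```text
tubcorners [array([ 0.7278, -0.0411]), array([ 0.7072, -0.1437]), array([ 0.5465, -0.1067]), array([ 0.5646, -0.0032])]
scene corners BL,FL,FR,BR [array([ 0.7138, -0.0306]), array([0.5582, 0.0013]), array([ 0.5408, -0.1002]), array([ 0.6963, -0.1336])]
rail [ 0.57033805 -0.0201073 ] [ 0.55399166 -0.09419349]  lidfront [ 0.59431764 -0.01687838] [ 0.58049618 -0.11124999]
bar rear [0.44753224 0.22629862] hf [0.5357004  0.20459101] tip [0.63777924 0.18320392]
bar scene tip [0.62838336 0.18699431] rear top [0.43058832 0.24069489] front top [0.52571602 0.21386052]
board front-right [0.42089798 0.13004446] bk right [0.64194225 0.15128316]
handle box [array([0.4494, 0.2387]), array([0.5375, 0.2168]), array([0.5321, 0.1965]), array([0.4441, 0.2186])]
jar,red,tumbler tops [0.69721004 0.18864798 0.098     ] [ 0.56109866 -0.30290297  0.106     ] [ 0.65819555 -0.25501907  0.12      ]
```

```bash
cat >> h.py <<'E'
def plan(*targets):
    o=get_obs();M=R.from_quat(o["tool_rot"]).as_matrix()
    h0=np.degrees(np.arctan2(M[1,0],M[0,0]))
    print("t",round(o["clock"],2),"tcp",o["eef_pos"].round(4),"head",h0.round(2),"F",o["ft_force"].round(1),"w",round(o["grip_width"],4),"tilt",M[:,2].round(3))
    for x,y,z,h in targets:
        d=M.T@(np.array([x,y,z])-o["eef_pos"])/.05
        print(d.round(3),"roll",round((h0-h)/6,3))
E
python3 -c "
from h import *
plan((.43,.228,.23,-13))"
```

```text
t 0.35 tcp [ 0.2196 -0.449   0.2311] head 26.06 F [ 0.7  0.2 -0. ] w 0.0855 tilt [-0.  0. -1.]
[  9.729 -10.316   0.027] roll 6.51
```

Emit:
move_arm(
  motion=[
    [85,[9.73,-10.32,0],6.5],
    [85,[9.73,-10.32,0],6.5],
    [85,[9.73,-10.32,0],6.5],
    [85,[9.73,-10.32,0],6.5],
    [85,[9.73,-10.32,0],6.5],
    [85,[9.73,-10.32,0],6.5],
    [85,[9.73,-10.32,0],6.5],
    [85,[9.73,-10.32,0],6.5],
    [85,[9.73,-10.32,0],6.5],
    [85,[9.73,-10.32,0],6.5],
  ],
)

```text
clock: 1.35
eef_pos: [0.3495, -0.054, 0.2317]
tool_rot: [0.996, -0.09, 0.002, -0.016]
ft_force: [0.4, 0.1, 0.7]
grip_width: 0.0849
```

```bash
python3 -c "
from h import *
plan((.43,.228,.23,-13))"
```

```text
t 1.35 tcp [ 0.3495 -0.054   0.2317] head -10.33 F [0.4 0.1 0.7] w 0.0849 tilt [ 0.006  0.032 -0.999]
[ 0.573 -5.832  0.226] roll 0.446
```

Emit:
move_arm(
  motion=[
    [85,[0.5,-5.6,0],0.3],
    [85,[0.5,-5.6,0],0.3],
    [85,[0.5,-5.6,0],0.3],
    [85,[0.5,-5.6,0],0.3],
    [85,[0.5,-5.6,0],0.3],
    [85,[0.5,-5.6,0],0.3],
    [85,[0.5,-5.6,0],0.3],
    [85,[0.5,-5.6,0],0.3],
    [85,[0.5,-5.6,0],0.3],
    [85,[0.5,-5.6,0],0.3],
  ],
)

```text
clock: 2.35
eef_pos: [0.3787, -0.0408, 0.2395]
tool_rot: [0.996, -0.082, 0.002, -0.036]
ft_force: [0.0, -0.6, 0.9]
grip_width: 0.0848
```

```bash
python3 -c "
from h import *
plan((.43,.228,.23,-13))
w=cam('wrist');cv2.imwrite('pics/w1.png',w['img'])"
```

```text
t 2.35 tcp [ 0.3787 -0.0408  0.2395] head -9.39 F [ 0.  -0.6  0.9] w 0.0848 tilt [ 0.009  0.071 -0.997]
[ 0.135 -5.444  0.584] roll 0.602
```

View pics/w1.png

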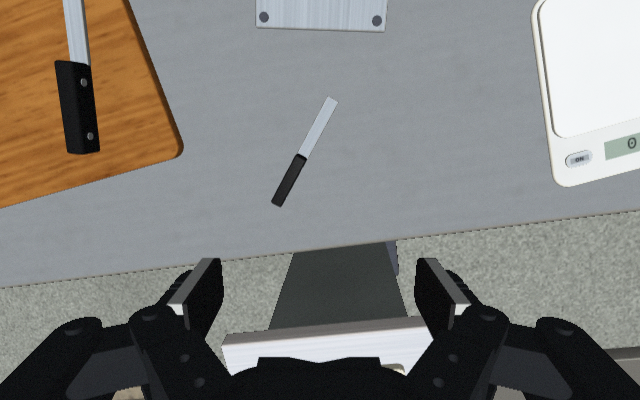

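The arm stalled at (0.379, -0.041) with the tool tilted about 4°. The big bar is visible at (75,105), but the pose is wrong, so I'm checking the joints.

```bash
python3 -c "
from h import *
o=get_obs();print(o['joint_pos'].round(3),o['joint_vel'].round(3),o['tau'].round(1))"
```

```text
[-1.650e-01  1.000e-03 -2.520e-01  1.320e+00  7.200e-02  3.141e+00] [ 0.    -0.002 -0.004 -0.001 -0.003 -0.   ] [ -0.  -25.3  24.9   0.1   0.2   0. ]
```

Joint 6 is at its limit of 3.14. I'll use the half-turn grasp, heading 167°, which puts J6 at about 0.7.

Emit:
move_arm(
  motion=[
    [85,[0,0,0],-14],
    [85,[0,0,0],-14],
    [85,[0,0,0],-14],
    [85,[0,0,0],-14],
    [85,[0,0,0],-14],
    [85,[0,0,0],-14],
    [85,[0,0,0],-14],
    [85,[0,0,0],-14],
    [85,[0,0,0],-14],
    [85,[0,0,0],-14],
  ],
)

```text
clock: 3.4
eef_pos: [0.3786, -0.0408, 0.2395]
tool_rot: [0.793, 0.608, 0.025, -0.026]
ft_force: [0.5, -0.1, -0.3]
grip_width: 0.0852
```

```bash
python3 -c "
from h import *
plan((.49,.215,.15,167))
o=get_obs();print(o['joint_pos'].round(3))"
```

```text
t 3.4 tcp [ 0.3786 -0.0408  0.2395] head 74.9 F [ 0.5 -0.1 -0.3] w 0.0852 tilt [ 0.009  0.072 -0.997]
[5.377 0.84  2.171] roll -15.35
[-1.650e-01  1.000e-03 -2.530e-01  1.320e+00  7.200e-02  1.669e+00]
```

The tilt stayed after the move, because the commanded pose takes over whatever pose the arm reached. I'll try to undo it by pushing joint 6 against its other limit.

Emit:
move_arm(
  motion=[
    [85,[0,0,0],-14.3],
    [85,[0,0,0],-14.3],
    [85,[0,0,0],-14.3],
    [85,[0,0,0],-14.3],
    [85,[0,0,0],-14.3],
    [85,[0,0,0],-14.3],
    [85,[0,0,0],-14.3],
    [85,[0,0,0],-14.3],
    [85,[0,0,0],-14.3],
    [85,[0,0,0],-14.3],
  ],
)

```text
clock: 4.4
eef_pos: [0.3786, -0.0408, 0.2395]
tool_rot: [0.167, 0.985, 0.036, -0.002]
ft_force: [0.2, 0.0, 1.0]
grip_width: 0.0853
```

Emit:
move_arm(
  motion=[
    [85,[0,0,0],-14.3],
    [85,[0,0,0],-14.3],
    [85,[0,0,0],-14.3],
    [85,[0,0,0],-14.3],
    [85,[0,0,0],-14.3],
    [85,[0,0,0],-14.3],
    [85,[0,0,0],-14.3],
    [85,[0,0,0],-14.3],
    [85,[0,0,0],-14.3],
    [85,[0,0,0],-14.3],
  ],
)

```text
clock: 5.4
eef_pos: [0.3786, -0.0408, 0.2395]
tool_rot: [-0.548, 0.835, 0.027, 0.023]
ft_force: [1.0, 0.0, 0.3]
grip_width: 0.085
```

Emit:
move_arm(
  motion=[
    [85,[0,0,0],-14.3],
    [85,[0,0,0],-14.3],
    [85,[0,0,0],-14.3],
    [85,[0,0,0],-14.3],
    [85,[0,0,0],-14.3],
    [85,[0,0,0],-14.3],
    [85,[0,0,0],-14.3],
    [85,[0,0,0],-14.3],
    [85,[0,0,0],-14.3],
    [85,[0,0,0],-14.3],
  ],
)

```text
clock: 6.4
eef_pos: [0.3786, -0.0408, 0.2395]
tool_rot: [0.97, -0.239, -0.004, -0.036]
ft_force: [0.5, -0.6, 0.7]
grip_width: 0.0853
```

```bash
python3 -c "
from h import *
plan((.49,.215,.15,167))
o=get_obs();print(o['joint_pos'].round(3))"
```

```text
t 6.4 tcp [ 0.3786 -0.0408  0.2395] head -27.59 F [ 0.5 -0.6  0.7] w 0.0853 tilt [ 0.009  0.072 -0.997]
[-0.349 -5.432  2.171] roll -32.431
[-1.650e-01  1.000e-03 -2.530e-01  1.320e+00  7.200e-02 -2.824e+00]
```

Emit:
move_arm(
  motion=[
    [85,[0,0,0],-8],
    [85,[0,0,0],-8],
    [85,[0,0,0],-8],
    [85,[0,0,0],-8],
    [85,[0,0,0],-8],
    [85,[0,0,0],-8],
    [85,[0,0,0],-8],
    [85,[0,0,0],-8],
    [85,[0,0,0],-8],
    [85,[0,0,0],-8],
  ],
)

```text
clock: 7.4
eef_pos: [0.3364, 0.1107, 0.2395]
tool_rot: [0.989, 0.148, 0.014, -0.014]
ft_force: [0.0, -0.3, -0.4]
grip_width: 0.0852
```

```bash
python3 -c "
from h import *
plan((.49,.215,.15,167))
o=get_obs();print(o['joint_pos'].round(3))"
```

```text
t 7.4 tcp [0.3364 0.1107 0.2395] head 17.04 F [ 0.  -0.3 -0.4] w 0.0852 tilt [ 0.024  0.031 -0.999]
[ 3.49  -1.051  1.927] roll -24.994
[ 0.298 -0.082 -0.33   1.291  0.023 -3.141]
```

The tilt is down to about 2°, which is fine. Heading -13° is now reachable on the lower J6 branch.

```bash
python3 -c "
from h import *
plan((.42,.230,.2,-13))"
```

```text
t 7.4 tcp [0.3364 0.1107 0.2395] head 17.04 F [ 0.  -0.3 -0.4] w 0.0852 tilt [ 0.024  0.031 -0.999]
[ 2.272 -1.772  0.904] roll 5.006
```

Emit:
move_arm(
  motion=[
    [85,[2.27,-1.77,0.9],5],
    [85,[2.27,-1.77,0.9],5],
    [85,[2.27,-1.77,0.9],5],
    [85,[2.27,-1.77,0.9],5],
    [85,[2.27,-1.77,0.9],5],
    [85,[2.27,-1.77,0.9],5],
    [85,[2.27,-1.77,0.9],5],
    [85,[2.27,-1.77,0.9],5],
    [85,[2.27,-1.77,0.9],5],
    [85,[2.27,-1.77,0.9],5],
  ],
)

```text
clock: 8.4
eef_pos: [0.4204, 0.2291, 0.2007]
tool_rot: [0.993, -0.113, 0.011, -0.017]
ft_force: [-1.5, 0.0, 0.0]
grip_width: 0.0849
```

```bash
python3 -c "
from h import *
plan((.49,.215,.15,-13))
print(get_obs()['joint_pos'].round(3))
w=cam('wrist');cv2.imwrite('pics/w2.png',w['img'])
for n,P in dict(rear_t=(.4475,.2263,.045),rear_s=(.4306,.2407,.045),tip_t=(.6378,.1832,.023),tip_s=(.6284,.187,.023)).items(): print(n,proj(w,P).round(1))"
```

```text
t 8.4 tcp [0.4204 0.2291 0.2007] head -13.05 F [-1.5  0.   0. ] w 0.0849 tilt [ 0.025  0.032 -0.999]
[ 1.402e+00 -1.000e-03  1.039e+00] roll -0.008
[ 0.489  0.186 -0.147  1.201  0.016 -2.425]
rear_t [320.8 160.9]
rear_s [309.8 182. ]
tip_t [321.1 -80.4]
tip_s [319.1 -65.9]
```

View pics/w2.png

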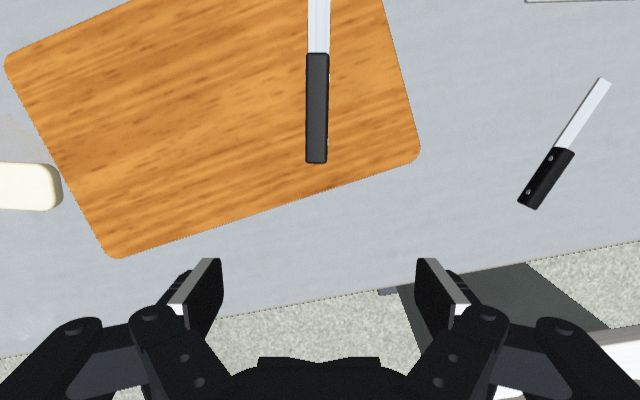

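The wrist view shows the handle top from (317,53) to (316,162), nearly parallel to the tool x axis. It agrees with the top camera.

```bash
python3 -c "
from h import *
w=cam('wrist')
a=onz(w,(316,162),.045);b=onz(w,(317,53),.045);print(a,b,np.linalg.norm(a-b),np.degrees(np.arctan2(*(b-a)[1::-1])))
m=(a+b)/2;d=(b-a)/np.linalg.norm(b-a);print(m)
g=m-d*.008
plan((g[0],g[1],.08,-13),(g[0],g[1],.031-.0187,-13))"
```

```text
[0.44744062 0.2308979  0.045     ] [0.5366549  0.20924562 0.045     ] 0.09180418975478452 -13.641903249233229
[0.49204776 0.22007176 0.045     ]
t 8.5 tcp [0.4204 0.2293 0.2005] head -13.03 F [ 0.6 -0.   0.4] w 0.085 tilt [ 0.025  0.032 -0.999]
[ 1.237 -0.056  2.434] roll -0.005
[ 1.215 -0.007  3.787] roll -0.005
```

Emit:
move_arm(
  motion=[
    [85,[1.24,-0.05,1.5],0.1],
    [85,[1.24,-0.05,2.4],0.1],
    [85,[1.24,-0.05,2.8],0.1],
    [85,[1.22,-0.01,3.2],0.1],
    [85,[1.22,-0.01,3.6],0.1],
    [85,[1.22,-0.01,3.6],0.1],
    [85,[1.22,-0.01,3.6],0.1],
    [20,[1.22,-0.01,3.6],0.1],
    [0,[1.22,-0.01,3.6],0.1],
    [0,[1.22,-0.01,3.6],0.1],
  ],
)

```text
clock: 9.5
eef_pos: [0.4851, 0.2223, 0.0226]
tool_rot: [0.993, -0.118, 0.011, -0.018]
ft_force: [-0.1, -0.2, -1.2]
grip_width: 0.0431
```

Emit:
move_arm(
  motion=[
    [0,[0,0,0],0],
    [0,[0,0,0],0],
    [0,[0,0,0],0],
    [0,[0,0,-0.3],0],
    [0,[0,0,-0.8],0],
    [0,[0,0,-1.4],0],
    [0,[0,0,-2],0],
    [0,[0,0,-2.5],0],
    [0,[0,0,-2.5],0],
    [0,[0,0,-2.5],0],
  ],
)

```text
clock: 10.5
eef_pos: [0.481, 0.2178, 0.1457]
tool_rot: [0.993, -0.119, 0.01, -0.017]
ft_force: [0.3, 0.5, -2.5]
grip_width: 0.019
```

```bash
python3 -c "
from h import *
plan((.49,.215,.15,-13))
w=cam('wrist');cv2.imwrite('pics/w3.png',w['img'])
s=cam('scene');crop(s,230,130,180,130,4,'s3.png')"
```

```text
t 10.5 tcp [0.481  0.2178 0.1457] head -13.63 F [ 0.3  0.5 -2.5] w 0.019 tilt [ 0.024  0.031 -0.999]
[ 0.19   0.009 -0.084] roll -0.105
```

View pics/w3.png

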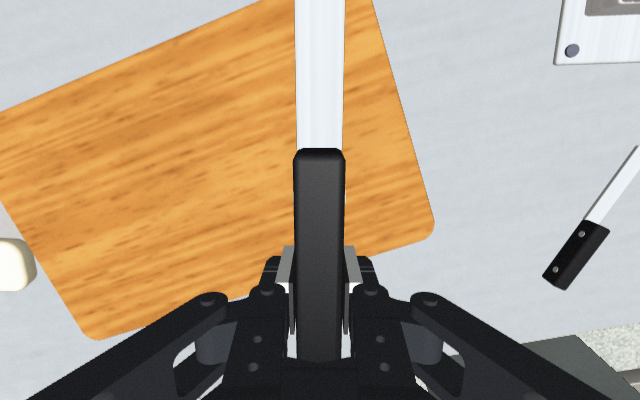

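View pics/s3.png

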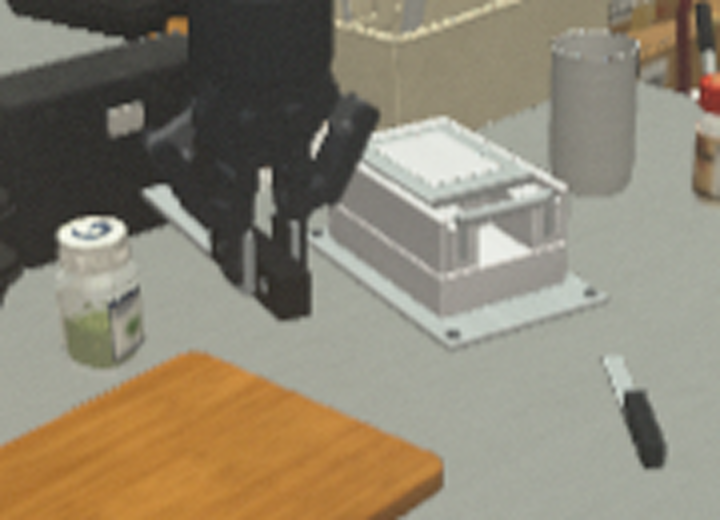

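The bar is held level, and the opening reads 19 mm. Next I'll go above the tub front to measure the rail with the wrist camera.

```bash
python3 -c "
from h import *
plan((.513,-.045,.2,-13))"
```

```text
t 10.6 tcp [0.4799 0.2174 0.1442] head -13.63 F [ 0.4 -0.2 -1.4] w 0.0191 tilt [ 0.021  0.03  -0.999]
[ 1.894  4.904 -1.258] roll -0.104
```

Emit:
move_arm(
  motion=[
    [0,[0.2,0.5,-0.8],0],
    [0,[0.5,1.2,-1.2],0],
    [0,[0.8,2.0,-1.25],0],
    [0,[1.1,2.8,-1.25],0],
    [0,[1.4,3.6,-1.25],0],
    [0,[1.7,4.3,-1.25],0],
    [0,[1.9,4.8,-1.25],0],
    [0,[1.9,4.9,-1.25],0],
    [0,[1.9,4.9,-1.25],0],
    [0,[1.9,4.9,-1.25],0],
  ],
)

```text
clock: 11.6
eef_pos: [0.5138, -0.0436, 0.2002]
tool_rot: [0.993, -0.118, 0.009, -0.017]
ft_force: [0.2, -0.8, -1.1]
grip_width: 0.019
```

```bash
python3 -c "
from h import *
plan((.513,-.045,.2,-13))
print(get_obs()['joint_pos'].round(3))
w=cam('wrist');cv2.imwrite('pics/w4.png',w['img'])"
```

```text
t 11.6 tcp [ 0.5138 -0.0436  0.2002] head -13.59 F [ 0.2 -0.8 -1.1] w 0.019 tilt [ 0.022  0.032 -0.999]
[-0.009  0.032  0.003] roll -0.098
[-0.105  0.272 -0.035  1.245  0.034 -3.009]
```

View pics/w4.png

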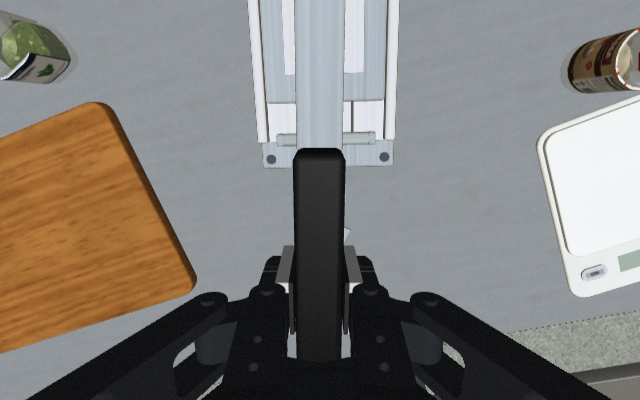

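The view shows the rail from (278,139) to (376,138) and the lid's front edge at row 102, left end (267,102), right end (385,102). The tub's front corners are at (258,142) and (394,140).

```bash
python3 -c "
from h import *
w=cam('wrist');crop(w,240,80,170,100,4.5,'w4c.png')
a=onz(w,(278,139),.080);b=onz(w,(376,138),.080);print(a,b,np.linalg.norm(a-b),'head',np.degrees(np.arctan2(*(a-b)[1::-1]))-90,'mid',(a+b)/2)
l=onz(w,(267,102),.085);r=onz(w,(385,102),.085);print(l,r,np.linalg.norm(l-r),(l+r)/2)
c=onz(w,(258,142),.083);e=onz(w,(394,140),.083);print(np.linalg.norm(c-e),(c+e)/2)
e=onz(w,(295,150),.213),onz(w,(345,150),.213);print('handle front',e)
"
```

```text
[ 0.57006822 -0.01933499  0.08      ] [ 0.55293563 -0.09491083  0.08      ] 0.07749344447933573 head -12.772730723609243 mid [ 0.56150192 -0.05712291  0.08      ]
[ 0.5988558  -0.01938804  0.085     ] [ 0.57799343 -0.10585044  0.085     ] 0.08894371836404794 [ 0.58842461 -0.06261924  0.085     ]
0.10656476188132713 [ 0.56006905 -0.05579792  0.083     ]
handle front (array([ 0.56967543, -0.04774524,  0.213     ]), array([ 0.56512835, -0.06701525,  0.213     ]))
```

View pics/w4c.png

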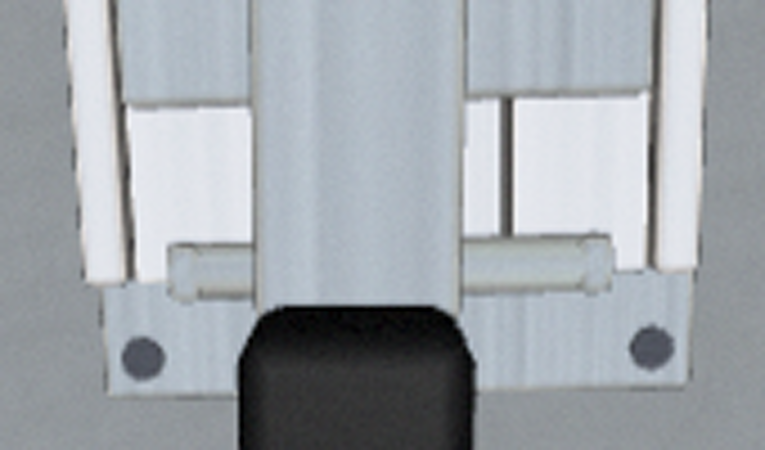

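Rail mid comes out at (0.5615, -0.0571), heading -12.8°. The measured lengths are 77.5, 88.9 and 106.6 mm against the given 78, 90 and 108, so it's good. The plan is to slide the tip under the rail and lift the handle so the bar pivots in the pads, then withdraw, re-enter over the rail and press down.

```bash
cat >> h.py <<'E'
C=np.array([.5615,-.0568,.078]);HD=-12.8
d=np.array([np.cos(np.radians(HD)),np.sin(np.radians(HD)),0]);Z=np.array([0,0,1.])
PZ=.0187
def tcp(x,z): # pinch point offset from rail centre (mm along tub x, mm up)
    return tuple(C+d*x/1000+Z*(z/1000-PZ))+(HD,)
def under(th,s):
    t=np.radians(th);L=160-s;return tcp(-L*np.cos(t)+12*np.sin(t),L*np.sin(t)+12*np.cos(t))
def over(th,s,lift=0):
    t=np.radians(th);L=160-s;return tcp(-L*np.cos(t)+(28+lift)*np.sin(t),L*np.sin(t)+(28+lift)*np.cos(t))
E
python3 -c "
from h import *
plan(tcp(-205,141),tcp(-205,1))"
```

```text
t 11.7 tcp [ 0.5142 -0.0431  0.2009] head -13.52 F [-0.1  0.4 -1.7] w 0.0191 tilt [ 0.023  0.032 -0.999]
[-3.116  0.095 -0.039] roll -0.12
[-3.157  0.196  2.759] roll -0.12
```

Emit:
move_arm(
  motion=[
    [0,[-0.7,0.1,0],-0.12],
    [0,[-1.6,0.1,0],-0.12],
    [0,[-2.5,0.1,0],-0.12],
    [0,[-3.14,0.14,0.7],-0.12],
    [0,[-3.16,0.18,1.5],-0.12],
    [0,[-3.16,0.2,2.2],-0.12],
    [0,[-3.16,0.2,2.76],-0.12],
    [0,[-3.16,0.2,2.76],-0.12],
    [0,[-3.16,0.2,2.76],-0.12],
    [0,[-3.16,0.2,2.76],-0.12],
  ],
)

```text
clock: 12.7
eef_pos: [0.3636, -0.0123, 0.0621]
tool_rot: [0.994, -0.112, 0.012, -0.017]
ft_force: [1.1, -0.1, -2.1]
grip_width: 0.0191
```

```bash
python3 -c "
from h import *
plan(tcp(-135,1),under(0,25),under(10,25),under(20,25),under(30,25),under(40,25),under(45,25))
s=cam('scene');crop(s,270,130,160,130,4.6,'s5.png')"
```

```text
t 12.7 tcp [ 0.3636 -0.0123  0.0621] head -12.86 F [ 1.1 -0.1 -2.1] w 0.0191 tilt [ 0.027  0.031 -0.999]
[ 1.356 -0.009  0.062] roll -0.01
[ 1.361 -0.017 -0.158] roll -0.01
[ 1.452 -0.034 -0.621] roll -0.01
[ 1.623 -0.05  -1.061] roll -0.01
[ 1.868 -0.065 -1.465] roll -0.01
[ 2.179 -0.078 -1.821] roll -0.01
[ 2.357 -0.084 -1.977] roll -0.01
```

View pics/s5.png

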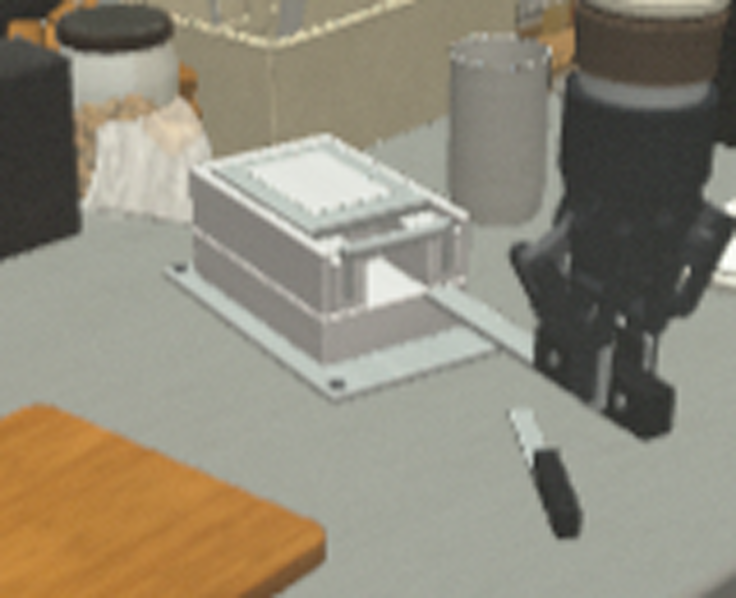

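The bar is level, with its tip just in front of the open space under the rail, at about crop (430,290). Inserting 70 mm.

Emit:
move_arm(
  motion=[
    [0,[0.2,0,0.02],0],
    [0,[0.5,0,0.03],0],
    [0,[0.8,0,0.04],0],
    [0,[1.1,0,0.05],0],
    [0,[1.35,-0.01,0.06],0],
    [0,[1.35,-0.01,0.06],0],
    [0,[1.35,-0.01,0.06],0],
    [0,[1.35,-0.01,-0.05],0],
    [0,[1.36,-0.02,-0.15],0],
    [0,[1.36,-0.02,-0.15],0],
  ],
)

```text
clock: 13.75
eef_pos: [0.4287, -0.027, 0.0702]
tool_rot: [0.993, -0.112, 0.011, -0.017]
ft_force: [0.8, 0.7, -1.9]
grip_width: 0.0188
```

```bash
python3 -c "
from h import *
plan(under(0,25),under(5,25),under(10,25),under(15,25),under(20,25),under(25,25),under(30,25),under(35,25),under(40,25),under(45,25))
w=cam('wrist');cv2.imwrite('pics/w6.png',w['img'])"
```

```text
t 13.75 tcp [ 0.4287 -0.027   0.0702] head -12.9 F [ 0.8  0.7 -1.9] w 0.0188 tilt [ 0.026  0.031 -0.999]
[ 0.023 -0.008 -0.021] roll -0.017
[ 0.058 -0.016 -0.255] roll -0.017
[ 0.114 -0.025 -0.485] roll -0.017
[ 0.189 -0.033 -0.709] roll -0.017
[ 0.284 -0.041 -0.925] roll -0.017
[ 0.397 -0.049 -1.133] roll -0.017
[ 0.528 -0.056 -1.329] roll -0.017
[ 0.676 -0.063 -1.514] roll -0.017
[ 0.839 -0.069 -1.685] roll -0.017
[ 1.016 -0.075 -1.841] roll -0.017
```

View pics/w6.png

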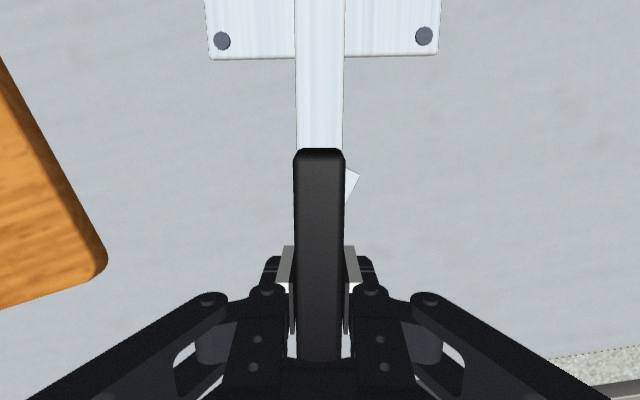

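The bar is centred between the flange bolts at (222,40) and (424,36), with no contact force. Now I'll raise the handle along the arc to about 20°.

Emit:
move_arm(
  motion=[
    [0,[0.02,0,-0.1],0],
    [0,[0.04,-0.01,-0.2],0],
    [0,[0.07,-0.02,-0.3],0],
    [0,[0.09,-0.02,-0.4],0],
    [0,[0.12,-0.02,-0.5],0],
    [0,[0.15,-0.03,-0.6],0],
    [0,[0.19,-0.03,-0.71],0],
    [0,[0.23,-0.04,-0.81],0],
    [0,[0.28,-0.04,-0.92],0],
    [0,[0.28,-0.04,-0.92],0],
  ],
)

```text
clock: 14.8
eef_pos: [0.4422, -0.0296, 0.1163]
tool_rot: [0.993, -0.112, 0.011, -0.017]
ft_force: [-1.0, 0.1, -4.6]
grip_width: 0.0184
```

```bash
python3 -c "
from h import *
plan(under(25,25),under(30,25),under(35,25),under(40,25),under(45,25))
w=cam('wrist');cv2.imwrite('pics/w7.png',w['img'])
s=cam('scene');crop(s,270,130,160,130,4.6,'s7.png')"
```

```text
t 14.8 tcp [ 0.4422 -0.0296  0.1163] head -12.9 F [-1.   0.1 -4.6] w 0.0184 tilt [ 0.026  0.031 -0.999]
[ 0.105 -0.007 -0.216] roll -0.017
[ 0.236 -0.014 -0.412] roll -0.017
[ 0.383 -0.021 -0.597] roll -0.017
[ 0.546 -0.028 -0.768] roll -0.017
[ 0.724 -0.034 -0.924] roll -0.017
```

View pics/s7.png

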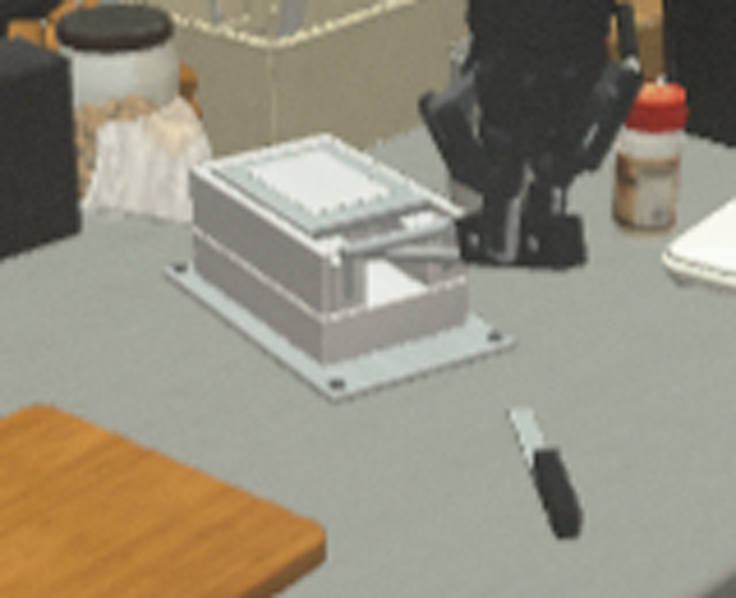

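View pics/w7.png

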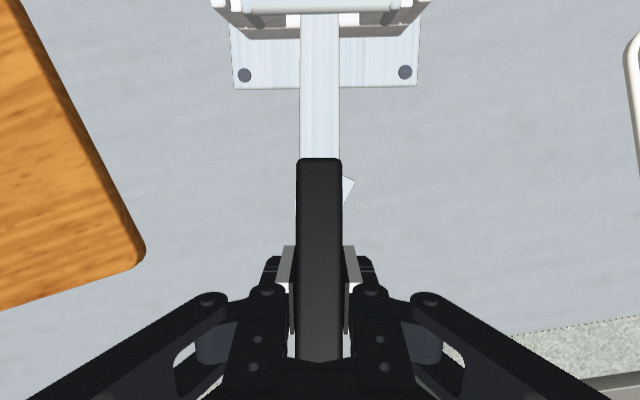

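The blade runs under the rail with the tip tilted down, and the force is only about 4 N. I'll continue to about 44°.

Emit:
move_arm(
  motion=[
    [0,[0.05,0,-0.11],0],
    [0,[0.11,-0.01,-0.22],0],
    [0,[0.17,-0.01,-0.32],0],
    [0,[0.24,-0.01,-0.41],0],
    [0,[0.31,-0.02,-0.51],0],
    [0,[0.38,-0.02,-0.6],0],
    [0,[0.46,-0.02,-0.68],0],
    [0,[0.55,-0.03,-0.77],0],
    [0,[0.68,-0.03,-0.89],0],
    [0,[0.68,-0.03,-0.89],0],
  ],
)

```text
clock: 15.9
eef_pos: [0.4752, -0.0373, 0.1616]
tool_rot: [0.993, -0.112, 0.011, -0.017]
ft_force: [-2.2, -0.3, -3.1]
grip_width: 0.0187
```

```bash
python3 -c "
from h import *
plan(under(44,-15),under(44,-20),over(42,5,12),over(42,43,6),over(42,43))
w=cam('wrist');cv2.imwrite('pics/w8.png',w['img'])
s=cam('scene');crop(s,270,130,160,130,4.6,'s8.png')"
```

```text
t 15.9 tcp [ 0.4752 -0.0373  0.1616] head -12.91 F [-2.2 -0.3 -3.1] w 0.0187 tilt [ 0.026  0.031 -0.999]
[-0.572 -0.022 -0.569] roll -0.018
[-0.642 -0.024 -0.639] roll -0.018
[ 0.012 -0.025 -0.622] roll -0.018
[ 0.485 -0.004 -0.016] roll -0.018
[ 0.403 -0.     0.072] roll -0.018
```

View pics/s8.png

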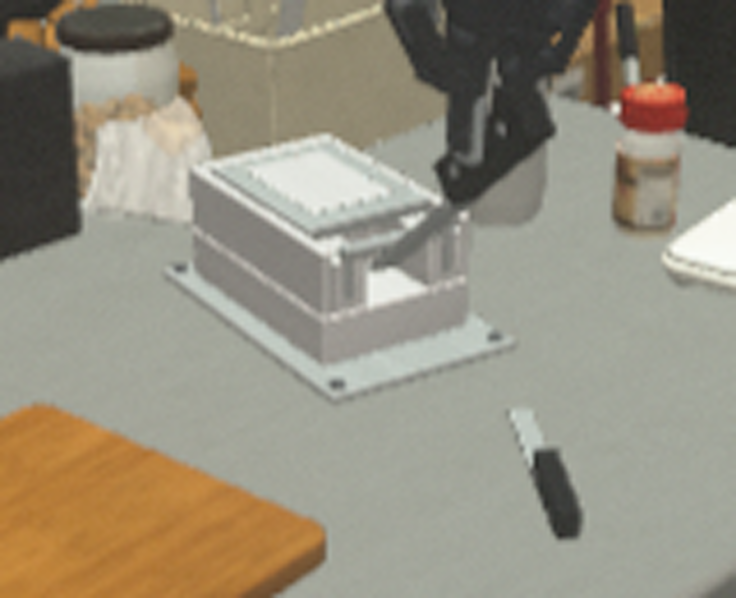

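View pics/w8.png

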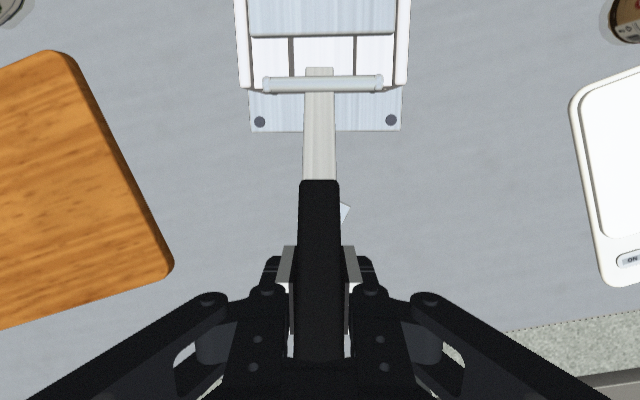

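The tip is visible at (319,67), past the rail at row 84, so the bar has pivoted. I'll work out the angle from the tip ray.

```bash
python3 -c "
from h import *
w=cam('wrist');o=get_obs();M=R.from_quat(o['tool_rot']).as_matrix();P=o['eef_pos']-M[:,2]*PZ
for uv,lx,lz in [((319,67),160,-17),((319,181),55.5,5)]:
  best=min((np.hypot(*(proj(w,P+d*(lx*np.cos(t)+lz*np.sin(t))/1e3+Z*(-lx*np.sin(t)+lz*np.cos(t))/1e3)-np.array(uv))[1:]**1,0) and (abs(proj(w,P+d*(lx*np.cos(t)+lz*np.sin(t))/1e3+Z*(-lx*np.sin(t)+lz*np.cos(t))/1e3)[1]-uv[1]),np.degrees(t)) if 0 else (abs(proj(w,P+d*(lx*np.cos(t)+lz*np.sin(t))/1e3+Z*(-lx*np.sin(t)+lz*np.cos(t))/1e3)[1]-uv[1]),np.degrees(t)) for t in np.radians(np.arange(25,55,.1)))
  print(best)
print(proj(w,C))
"
```

```text
File "<string>", line 5
    best=min((np.hypot(*(proj(w,P+d*(lx*np.cos(t)+lz*np.sin(t))/1e3+Z*(-lx*np.sin(t)+lz*np.cos(t))/1e3)-np.array(uv))[1:]**1,0) and (abs(proj(w,P+d*(lx*np.cos(t)+lz*np.sin(t))/1e3+Z*(-lx*np.sin(t)+lz*np.cos(t))/1e3)[1]-uv[1]),np.degrees(t)) if 0 else (abs(proj(w,P+d*(lx*np.cos(t)+lz*np.sin(t))/1e3+Z*(-lx*np.sin(t)+lz*np.cos(t))/1e3)[1]-uv[1]),np.degrees(t)) for t in np.radians(np.arange(25,55,.1)))
            ^
SyntaxError: '(' was never closed
```

```bash
cat >> h.py <<'E'
def angle(w,row,lx,lz,lo=-20,hi=60):
    from scipy.optimize import brentq
    o=get_obs();M=R.from_quat(o['tool_rot']).as_matrix();P=o['eef_pos']-M[:,2]*PZ
    f=lambda t:proj(w,P+d*(lx*np.cos(t)+lz*np.sin(t))/1e3+Z*(-lx*np.sin(t)+lz*np.cos(t))/1e3)[1]-row
    try:return np.degrees(brentq(f,np.radians(lo),np.radians(hi)))
    except Exception as e:return [f(np.radians(x)) for x in (0,20,40,60)]
E
python3 -c "
from h import *
w=cam('wrist')
print(angle(w,67,160,-17),angle(w,181,55.5,5),proj(w,C))"
```

```text
44.92083628685526 55.407423881973976 [322.51889694  82.12424476]
```

The tip ray gives 44.9°, which is within the range. Next I withdraw along the bar, go up over the rail, and shift about 2.5 mm right to centre it.

```bash
python3 -c "
from h import *
plan(under(44.5,-18),over(44.5,-12,5),over(44.5,20,5),over(44.5,47,4),over(44.5,47,0))"
```

```text
t 16.05 tcp [ 0.4749 -0.0372  0.1612] head -12.91 F [-0.7  0.3 -2.5] w 0.0189 tilt [ 0.027  0.031 -0.999]
[-0.582 -0.025 -0.64 ] roll -0.018
[-0.198 -0.033 -0.848] roll -0.018
[ 0.25  -0.017 -0.391] roll -0.018
[ 0.613 -0.003  0.008] roll -0.018
[ 0.556 -0.001  0.064] roll -0.018
```

Emit:
move_arm(
  motion=[
    [0,[-0.12,0,-0.1],0],
    [0,[-0.3,0.01,-0.3],0],
    [0,[-0.45,0.02,-0.48],0],
    [0,[-0.6,0.03,-0.64],0],
    [0,[-0.6,0.03,-0.7],0],
    [0,[-0.5,0.03,-0.85],0],
    [0,[-0.35,0.03,-0.9],0],
    [0,[-0.2,0.03,-0.87],0],
    [0,[-0.2,0.03,-0.85],0],
    [0,[-0.2,0.03,-0.85],0],
  ],
)

```text
clock: 17.05
eef_pos: [0.4624, -0.0378, 0.2018]
tool_rot: [0.993, -0.112, 0.009, -0.017]
ft_force: [-0.6, -0.1, -1.8]
grip_width: 0.019
```

```bash
python3 -c "
from h import *
plan(over(44.5,20,5),over(44.5,47,4),over(44.5,47,0))
w=cam('wrist');cv2.imwrite('pics/w9.png',w['img'])
s=cam('scene');crop(s,270,130,160,130,4.6,'s9.png')
print(proj(w,C))"
```

```text
t 17.05 tcp [ 0.4624 -0.0378  0.2018] head -12.92 F [-0.6 -0.1 -1.8] w 0.019 tilt [ 0.022  0.032 -0.999]
[ 0.477 -0.054  0.425] roll -0.019
[ 0.843 -0.04   0.823] roll -0.019
[ 0.786 -0.038  0.879] roll -0.019
[319.35035633  69.23208872]
```

View pics/s9.png

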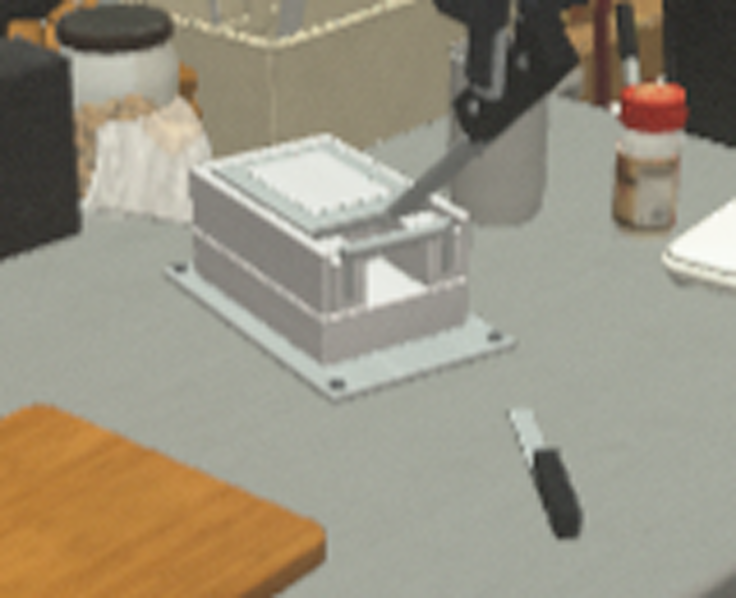

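View pics/w9.png

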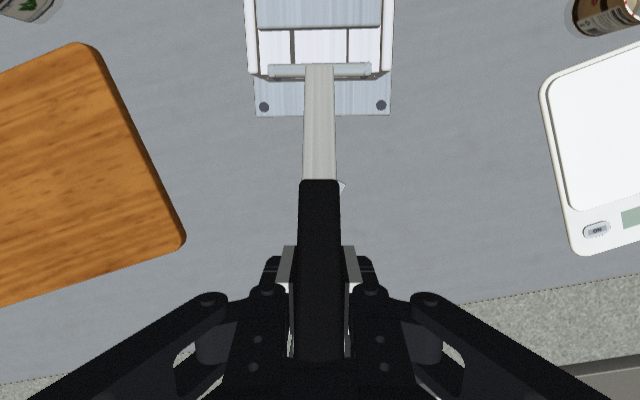

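The tip, at (319,65), is centred over the rail. I'll slide it in along its own axis.

Emit:
move_arm(
  motion=[
    [0,[0.1,0,0.05],0],
    [0,[0.2,0,0.15],0],
    [0,[0.35,0,0.29],0],
    [0,[0.48,0,0.42],0],
    [0,[0.57,0,0.52],0],
    [0,[0.66,0,0.62],0],
    [0,[0.75,0,0.72],0],
    [0,[0.84,0,0.82],0],
    [0,[0.84,0,0.82],0],
    [0,[0.84,0,0.82],0],
  ],
)

```text
clock: 18.15
eef_pos: [0.5045, -0.0458, 0.1624]
tool_rot: [0.993, -0.112, 0.01, -0.017]
ft_force: [0.0, -0.7, -1.5]
grip_width: 0.0187
```

```bash
python3 -c "
from h import *
plan(*[over(a,b) for a,b in [(44.5,47),(40,47),(35,46),(30,46),(25,45),(20,45),(15,45),(10,44),(5,44),(2,44)]])
w=cam('wrist');cv2.imwrite('pics/w10.png',w['img'])
s=cam('scene');crop(s,270,130,160,130,4.6,'s10.png')
print(proj(w,C))"
```

```text
t 18.15 tcp [ 0.5045 -0.0458  0.1624] head -12.91 F [ 0.  -0.7 -1.5] w 0.0187 tilt [ 0.024  0.031 -0.999]
[-0.06  -0.036  0.079] roll -0.019
[-0.214 -0.032  0.178] roll -0.019
[-0.391 -0.028  0.291] roll -0.019
[-0.541 -0.022  0.43 ] roll -0.019
[-0.697 -0.017  0.572] roll -0.019
[-0.821 -0.011  0.737] roll -0.019
[-0.931 -0.004  0.912] roll -0.019
[-1.045  0.002  1.092] roll -0.019
[-1.123  0.009  1.285] roll -0.019
[-1.162  0.014  1.403] roll -0.019
[319.66185679 130.03589769]
```

View pics/s10.png

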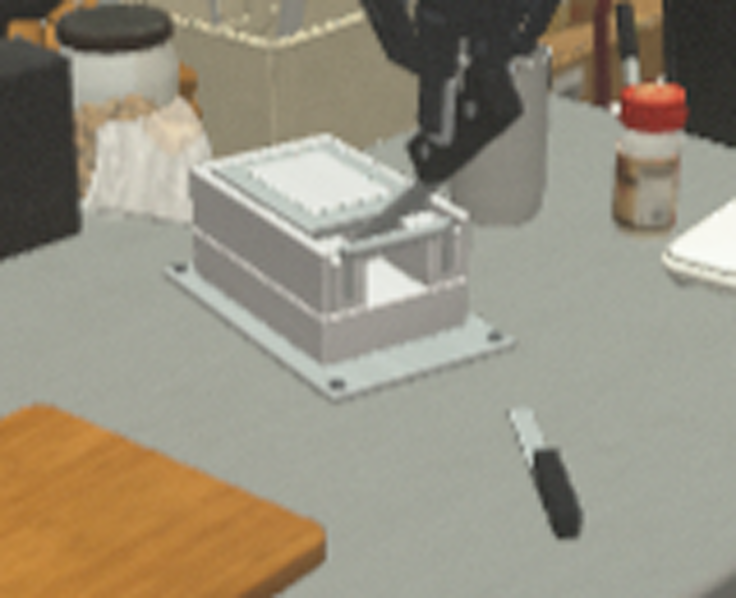

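View pics/w10.png

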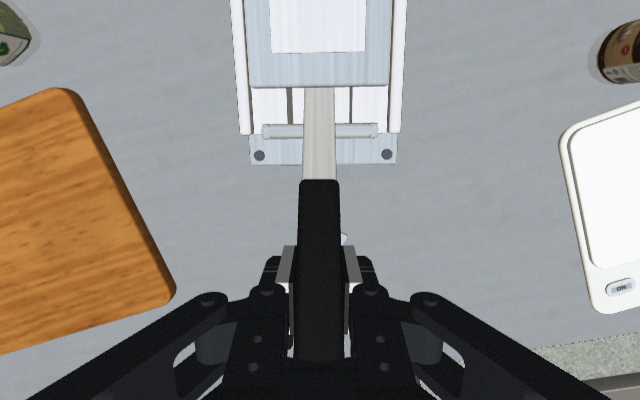

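The blade passes over the rail and disappears under the lid edge at row 87. Pressing starts now, following the arc.

Emit:
move_arm(
  motion=[
    [0,[-0.06,0,0.08],0],
    [0,[-0.14,0,0.13],0],
    [0,[-0.21,0,0.18],0],
    [0,[-0.3,0,0.24],0],
    [0,[-0.39,0.01,0.29],0],
    [0,[-0.47,0.01,0.36],0],
    [0,[-0.54,0.01,0.43],0],
    [0,[-0.62,0.02,0.5],0],
    [0,[-0.7,0.02,0.57],0],
    [0,[-0.7,0.02,0.57],0],
  ],
)

```text
clock: 19.25
eef_pos: [0.4734, -0.0383, 0.1347]
tool_rot: [0.993, -0.112, 0.013, -0.017]
ft_force: [7.6, -0.8, 5.5]
grip_width: 0.0187
```

```bash
python3 -c "
from h import *
plan(*[over(a,b) for a,b in [(25,45),(20,45),(15,45),(10,44),(5,44),(2,44),(0,44)]])
w=cam('wrist');cv2.imwrite('pics/w11.png',w['img'])
s=cam('scene');crop(s,270,130,160,130,4.6,'s11.png')
print(proj(w,C))"
```

```text
t 19.25 tcp [ 0.4734 -0.0383  0.1347] head -12.89 F [ 7.6 -0.8  5.5] w 0.0187 tilt [ 0.03   0.031 -0.999]
[-0.047 -0.028  0.028] roll -0.015
[-0.173 -0.022  0.191] roll -0.015
[-0.284 -0.016  0.365] roll -0.015
[-0.399 -0.009  0.545] roll -0.015
[-0.478 -0.002  0.737] roll -0.015
[-0.518  0.003  0.855] roll -0.015
[-0.54   0.006  0.936] roll -0.015
[319.07607867  75.95527742]
```

View pics/s11.png

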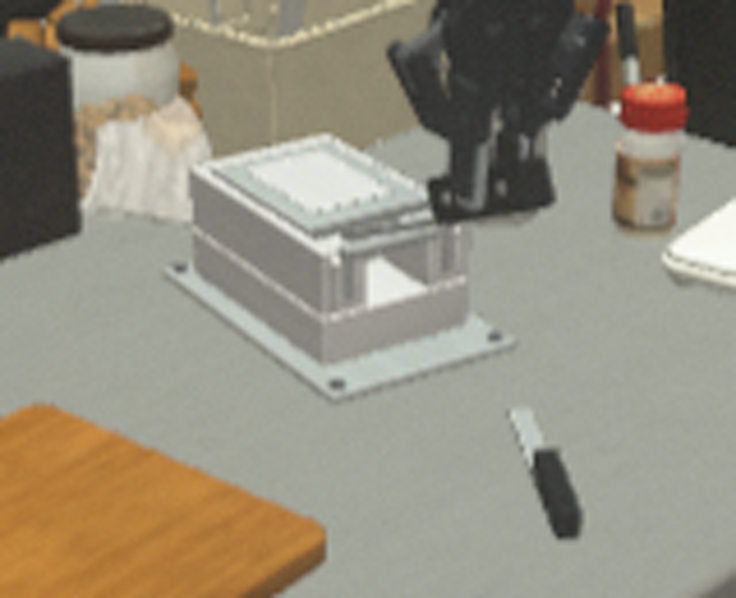

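View pics/w11.png

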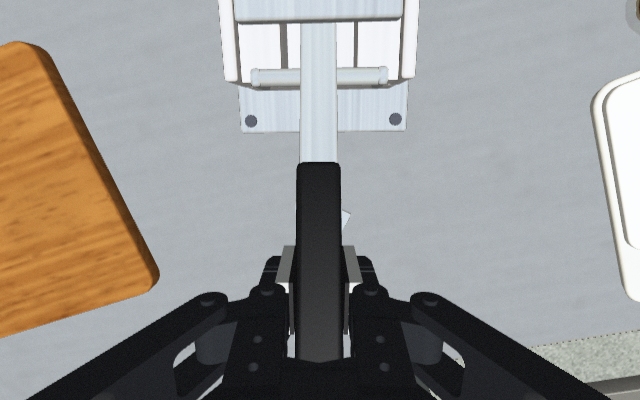

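Contact is made at about 25° with 8–9 N on the wrist. Continuing down to about 3°.

Emit:
move_arm(
  motion=[
    [0,[-0.05,0,0.08],0],
    [0,[-0.1,0.01,0.16],0],
    [0,[-0.16,0.01,0.25],0],
    [0,[-0.21,0.01,0.34],0],
    [0,[-0.27,0.02,0.43],0],
    [0,[-0.32,0.02,0.52],0],
    [0,[-0.37,0.02,0.62],0],
    [0,[-0.4,0.03,0.71],0],
    [0,[-0.43,0.03,0.8],0],
    [0,[-0.43,0.03,0.8],0],
  ],
)

```text
clock: 20.35
eef_pos: [0.4489, -0.0333, 0.0921]
tool_rot: [0.993, -0.112, 0.009, -0.017]
ft_force: [-0.8, 0.8, 3.3]
grip_width: 0.019
```

```bash
python3 -c "
from h import *
plan(*[over(a,b) for a,b in [(10,44),(5,44),(2,44),(0,44)]])
w=cam('wrist');cv2.imwrite('pics/w12.png',w['img'])
s=cam('scene');crop(s,270,130,160,130,4.6,'s12.png')
print(proj(w,C))"
```

```text
t 20.35 tcp [ 0.4489 -0.0333  0.0921] head -12.91 F [-0.8  0.8  3.3] w 0.019 tilt [ 0.021  0.032 -0.999]
[ 0.116 -0.052 -0.296] roll -0.019
[ 0.038 -0.045 -0.103] roll -0.019
[ 0.    -0.041  0.016] roll -0.019
[-0.022 -0.038  0.096] roll -0.019
[313.95492615   1.30209374]
```

View pics/s12.png

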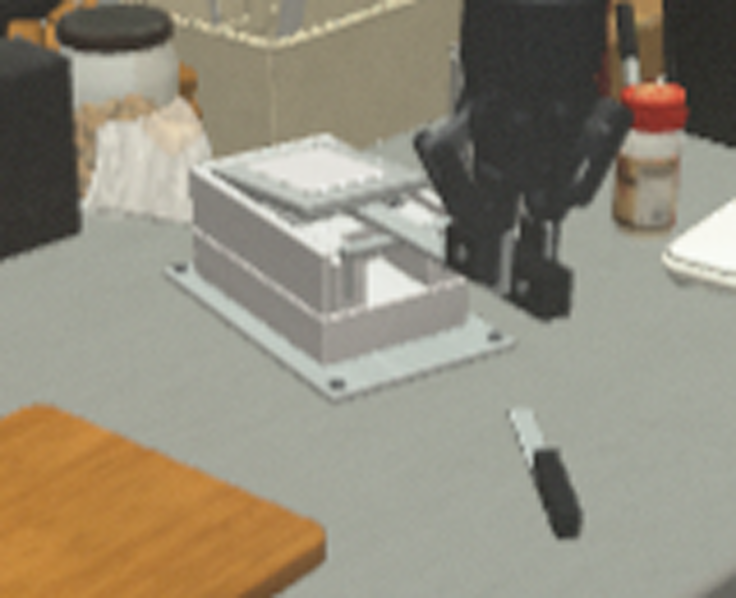

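View pics/w12.png

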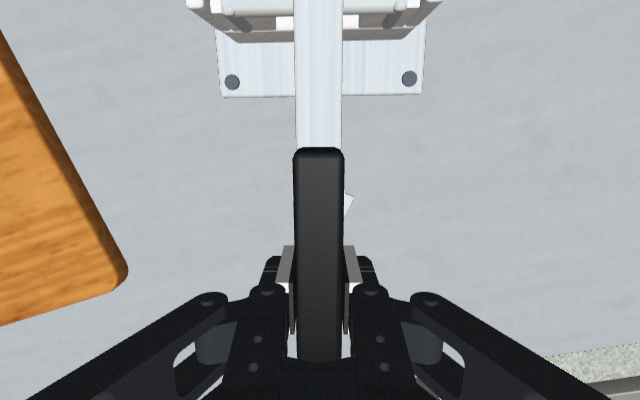

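The lid's front edge is up and the bar is nearly level, with only 3 N on it. Pulling straight back.

Emit:
move_arm(
  motion=[
    [0,[-0.1,0,0],0],
    [0,[-0.25,0,0],0],
    [0,[-0.4,0,0],0],
    [0,[-0.6,0,0],0],
    [0,[-0.8,0,0],0],
    [0,[-1.1,0,-0.05],0],
    [0,[-1.5,0,-0.1],0],
    [0,[-1.8,0,-0.3],0],
    [0,[-1.8,0,-0.8],0],
    [0,[-1.8,0,-0.8],0],
  ],
)

```text
clock: 21.45
eef_pos: [0.3612, -0.0144, 0.1328]
tool_rot: [0.993, -0.112, 0.011, -0.017]
ft_force: [2.1, 0.6, -1.8]
grip_width: 0.0187
```

```bash
python3 -c "
from h import *
plan((.483,.2223,.13,-13.6))
print(get_obs()['joint_pos'].round(2))
w=cam('wrist');cv2.imwrite('pics/w13.png',w['img'])
s=cam('scene');crop(s,270,130,160,130,4.6,'s13.png')"
```

```text
t 21.45 tcp [ 0.3612 -0.0144  0.1328] head -12.9 F [ 2.1  0.6 -1.8] w 0.0187 tilt [ 0.026  0.031 -0.999]
[ 1.316 -5.152  0.267] roll 0.116
[-0.07  0.03 -0.52  1.    0.03 -2.98]
```

View pics/s13.png

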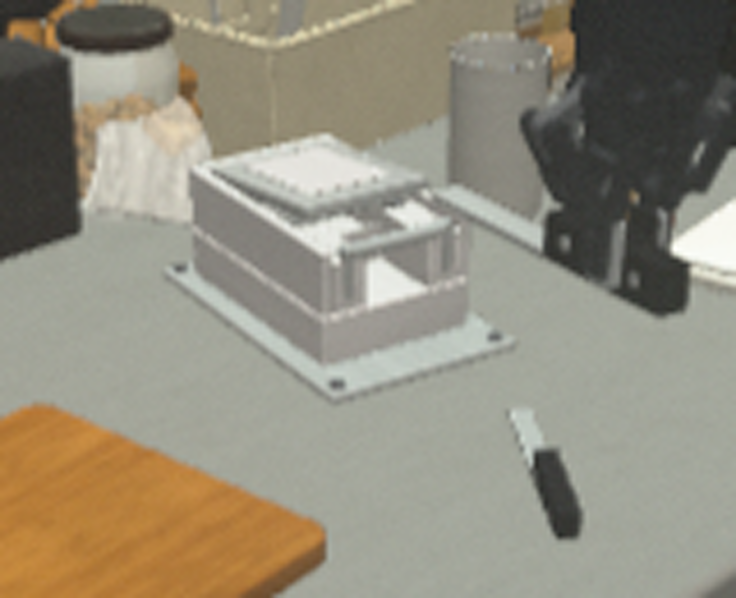

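View pics/w13.png

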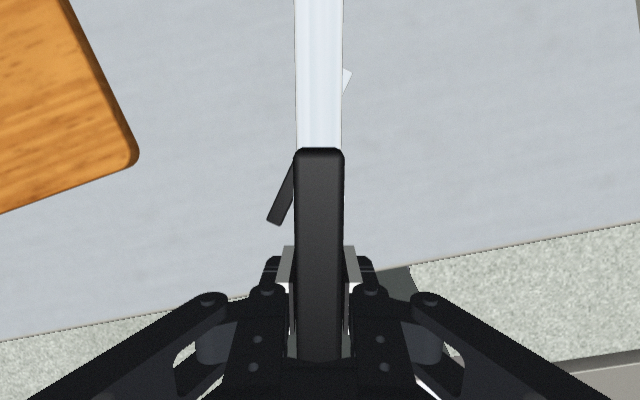

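The lid stays propped with the bar clear of the tub. Now I carry the bar to the board, a bit farther from the edge than where it started.

```bash
python3 -c "
from h import *
plan((.473,.25,.13,-10))"
```

```text
t 21.55 tcp [ 0.361  -0.0145  0.1311] head -12.91 F [ 0.3 -0.5 -2.3] w 0.0187 tilt [ 0.023  0.031 -0.999]
[ 1.002 -5.652  0.241] roll -0.485
```

Emit:
move_arm(
  motion=[
    [0,[0.05,-0.6,0],0],
    [0,[0.2,-1.4,0],0],
    [0,[0.4,-2.3,0.05],0],
    [0,[0.6,-3.2,0.1],-0.2],
    [0,[0.8,-4.1,0.1],-0.4],
    [0,[0.9,-4.9,0.1],-0.5],
    [0,[1.0,-5.4,0.1],-0.5],
    [0,[1.0,-5.65,0.1],-0.5],
    [0,[1.0,-5.65,0.1],-0.5],
    [0,[1.0,-5.65,0.1],-0.5],
  ],
)

```text
clock: 22.55
eef_pos: [0.4722, 0.2483, 0.1362]
tool_rot: [0.996, -0.086, 0.009, -0.015]
ft_force: [-0.3, -0.5, -2.3]
grip_width: 0.0191
```

```bash
python3 -c "
from h import *
plan((.473,.25,.05,-10),(.473,.25,.023,-10))
s=cam('scene');crop(s,210,110,190,150,4,'s14.png')
w=cam('wrist');cv2.imwrite('pics/w14.png',w['img'])"
```

```text
t 22.55 tcp [0.4722 0.2483 0.1362] head -9.93 F [-0.3 -0.5 -2.3] w 0.0191 tilt [ 0.021  0.029 -0.999]
[-0.018  0.019  1.725] roll 0.011
[-0.026  0.036  2.264] roll 0.011
```

View pics/s14.png

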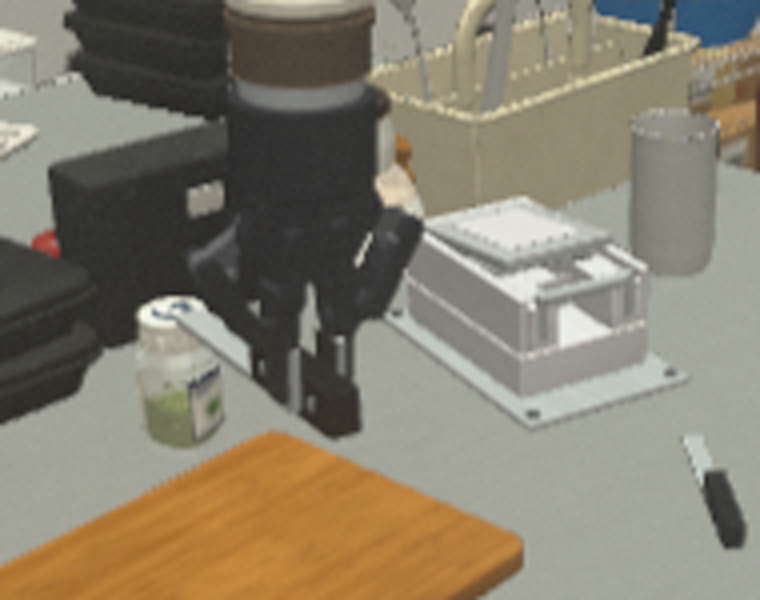

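View pics/w14.png

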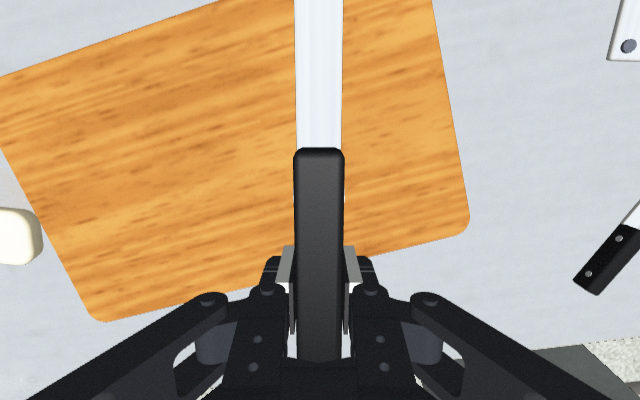

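The bar is level over the board and clear of its edges. Lowering.

Emit:
move_arm(
  motion=[
    [0,[0,0,0.5],0],
    [0,[0,0.01,1.0],0],
    [0,[0,0.02,1.5],0],
    [0,[-0.01,0.03,1.75],0],
    [0,[-0.02,0.03,1.9],0],
    [0,[-0.02,0.03,2.05],0],
    [0,[-0.02,0.03,2.15],0],
    [0,[-0.02,0.03,2.23],0],
    [0,[-0.02,0.03,2.23],0],
    [0,[-0.02,0.03,2.23],0],
  ],
)

```text
clock: 23.65
eef_pos: [0.4757, 0.252, 0.0269]
tool_rot: [0.996, -0.086, 0.011, -0.017]
ft_force: [-1.6, 0.6, 0.6]
grip_width: 0.0187
```

```bash
python3 -c "
from h import *
plan((.473,.25,.023,-10))"
```

```text
t 23.65 tcp [0.4757 0.252  0.0269] head -9.91 F [-1.6  0.6  0.6] w 0.0187 tilt [ 0.026  0.032 -0.999]
[-0.048  0.052  0.075] roll 0.014
```

Emit:
move_arm(
  motion=[
    [0,[0,0,0.04],0],
    [0,[0,0,0.08],0],
    [0,[0,0,0.08],0],
    [30,[0,0,0.08],0],
    [45,[0,0,0.06],0],
    [60,[0,0,0],0],
    [70,[0,0,-0.3],0],
    [80,[0,0,-1],0],
    [85,[0,0,-2],0],
    [85,[0,0,-3],0],
  ],
)

```text
clock: 24.65
eef_pos: [0.4706, 0.2466, 0.1767]
tool_rot: [0.996, -0.086, 0.01, -0.016]
ft_force: [1.3, -0.3, -0.6]
grip_width: 0.0853
```

Emit:
move_arm(
  motion=[
    [85,[-0.3,0,-0.8],0],
    [85,[-0.7,0,-1],0],
    [85,[-1,0,-1],0],
    [85,[-1.3,0,-1],0],
    [85,[-1.3,0,-1],0],
    [85,[-1.3,0,-1],0],
    [85,[-1.3,0,-1],0],
    [85,[-1.3,0,-1],0],
    [85,[-1.3,0,-1],0],
    [85,[-1.3,0,-1],0],
  ],
)

```text
clock: 25.65
eef_pos: [0.4065, 0.2566, 0.2244]
tool_rot: [0.996, -0.086, 0.01, -0.016]
ft_force: [0.0, 0.4, 0.3]
grip_width: 0.085
```

```bash
python3 -c "
from h import *
plan((.473,.25,.023,-10))
s=cam('scene');crop(s,210,130,200,150,4,'s15.png')
w=cam('wrist');cv2.imwrite('pics/w15.png',w['img'])
t=cam('top');crop(t,140,100,340,190,2.3,'t15.png')"
```

```text
t 25.65 tcp [0.4065 0.2566 0.2244] head -9.94 F [0.  0.4 0.3] w 0.085 tilt [ 0.024  0.031 -0.999]
[1.261 0.041 4.052] roll 0.011
```

View pics/s15.png

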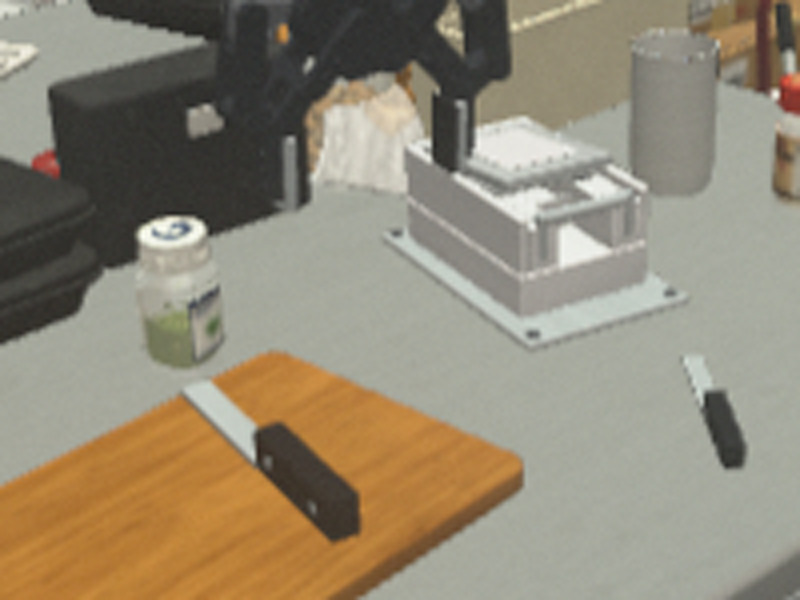

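View pics/w15.png

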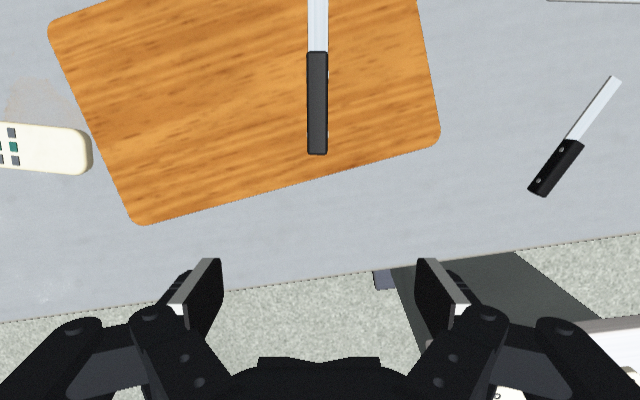

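View pics/t15.png

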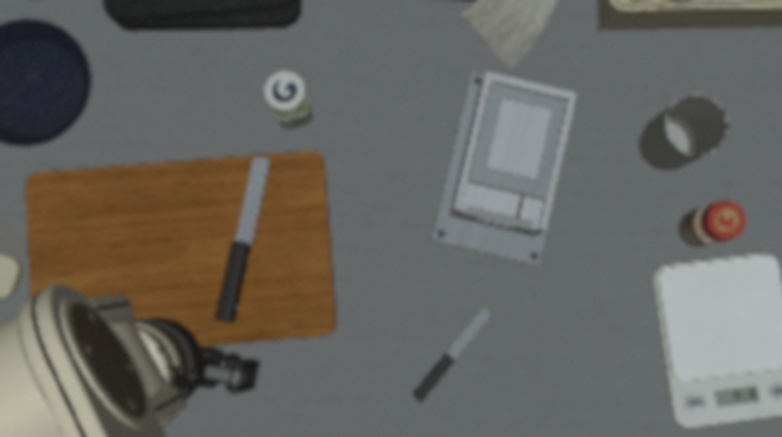

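The lid stands propped and the bar lies flat on the board with the jars and tumbler in place. The tip, at crop (262,158), looks close to the board's back edge, so I'm checking it.

```bash
python3 -c "
from h import *
t=cam('top');crop(t,225,150,70,100,6,'t16.png')
f=lambda u,v,z:onz(t,(140+u/2.3,100+v/2.3),z)
print('tip',f(262,158,.023),'edge',f(262,155.5,.017),'rear',f(226,320,.045))
print('jar,red,tumbler',onz(t,(140+286/2.3,100+90/2.3),.098),onz(t,(140+724/2.3,100+221/2.3),.106))"
```

```text
tip [0.63188344 0.22257242 0.023     ] edge [0.63601174 0.22358397 0.017     ] rear [0.43724852 0.2530042  0.045     ]
jar,red,tumbler [0.69689264 0.18773622 0.098     ] [ 0.5609297  -0.30491932  0.106     ]
```

View pics/t16.png

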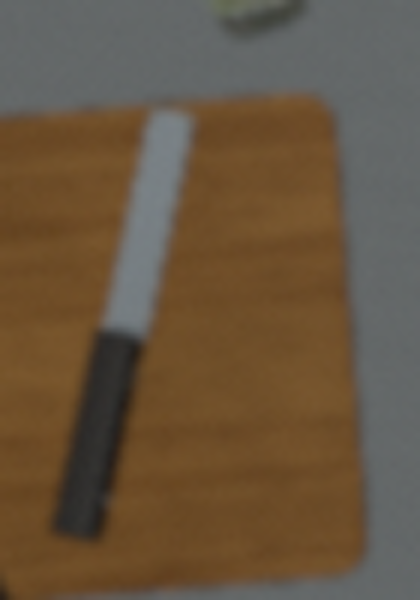

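The whole bar lies on the board, with its tip about 4 mm inside the back edge. Handing in.

```bash
python3 -c "
from workcell import *
print(job_done())"
```

```text
the job is handed in; nothing more can be done
None
```

I levered the lid free and handed the job in at about 26 s of the 54 s. `job_done` gives no verdict, so the checks below are from my own pictures.

**How it went:** The moves can't tilt the tool, so I slid the bar's tip under the tub's rail and raised the handle, which turned the bar in the grip to about 45°. I then pulled it out, put it in over the rail and under the lid's edge, and pressed it down to nearly level. The highest wrist force I read was about 9 N, at the ends of the moves. Once the lid had lifted I withdrew the bar and laid it on the board.

**Last checks:**
- **Lid:** still propped up at the front with the bar away, and sitting on the tub. I judged this by eye and did not measure the height of the edge.
- **Bar:** flat and wholly on the board, with the tip about 4 mm inside the back edge and the gripper clear.
- **Jars:** the white jar is within 1 mm of where it started, and the red jar within about 2 mm, which is about my picking error.
- **Tumbler:** looked unmoved, but I did not measure it a second time.

**What disagreed:**
- **Stall:** the first approach ran joint 6 into its range limit, and the arm stalled with a slight tool tilt. I reduced the tilt from about 4° to about 2°, and it stayed for the rest of the job.
- **Scene camera:** my scene-camera positions were about 10 mm off the top and wrist cameras. Those two agreed with each other, so I used them.

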